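# Charge the vacuum hold-down

## Robot

A 6-joint arm with a two-finger parallel gripper is mounted at the origin on a cart in front of the work surface, level with it; the furniture and walls round the work are solid. World frame = base frame: x ahead of the robot, y to its left, z up, the work surface at z = 0. Lengths are in mm, angles in rad, forces in N, time in s.
With the tool pointing down it reaches from about 250 to 725 mm from the base axis. Payload 4 kg.
Tool frame: the origin (TCP) lies on the centre line of the jaws, within the pads' length; the fingertips stand 19 mm ahead of it and the grasp point (between the pads) is the TCP; z points along the fingers, y is the line along which they close (so a half turn about z gives the same grasp; the last joint's range is limited). The gripper opens to 85 mm and grips with 20 to 120 N. Pads are 22 mm wide; open, the fingers measure 114 mm over their backs; the gripper's body (76 mm by 85 mm) begins 54 mm behind the grasp point. The pads swing forward as they close: fully open they stand 13 mm farther back than shut.
Start: joints at [-1.173, 0.241, 0.005, 1.335, 0, 1.571], TCP at [193.694, -460.958, 250.306] pointing down, gripper open.
Joint ranges: [-2.72, 2.72], [-1.05, 1.87], [-1.09, 1.28], [-1.99, 2.15], [-1.42, 1.44], [-3.14, 3.14]. Speed limits (rad/s): [2.79, 2.79, 3.14, 3.14, 3.14, 3.14].

## Interface

Orientations are given as a unit quaternion [x, y, z, w].
In Python, from rig import arm gives the robot as it stands. The module is installed in compiled form; this text tells all that it offers.
- The arm moves only by the tool arm_command, never from a script. Its argument "motion" is a list of rows, each a list of 2 entries, a list of its own where there are three numbers: the shift along the tool's x, y, z in mm, then the turn, a rotation vector about the tool's x, y, z in degrees. In form: [[[dx, dy, dz], [wx, wy, wz]], ...]. A call has 1 to 10 rows; each row shifts and turns the commanded pose from where the row before left it, along the tool's axes as they then stand; what a row does not reach is not made up. A row lasts 1/12 s, in which the tool goes at most 41.7 mm and 7.16 degrees, less where a joint would pass 70% of its speed; a pose out of reach is approached as far as the arm can. A call with a gripper value outside its range is refused whole. "claw" is the finger opening in mm, from 0 to 85.4, set as the call begins (left out, the last holds). The fingers move at their own pace and stop on an object; "newtons" is the grip in N (left out, the last holds). Time passes only in rows, so rows that do not move let the fingers close. It gives the time, the measured TCP pose, the force, the opening and the grip force at its end, in the units of the state.
- arm.sense(): the state, without advancing time (a new reading comes with each control period).
- arm.snapshot(name): name is "scene" or "side" or "wrist"; returns (picture, depth): 420x560x3 uint8, red, green, blue; 420x560 float32, mm along the optical axis (not along the pixel's ray), 0 where there is no reading.
- arm.get_calibration(name): a dict with "fov_y" (degrees; the focal length in pixels is half the picture's height over the tangent of half this angle, whatever the lens; pixels are square), "cx", "cy" (the principal point, pixels), "origin" and "orientation" of the camera in the world. Camera axes: x right, y up, looking along -z (the intrinsics and any distortion apply to the point x, -y, -z); pixel columns grow to the right and rows downward; lengths in mm; the calibration is good to about 2 mm. A picture is of the moment at which its call begins: read the wrist's pose just before it. get_calibration takes no time and is no camera call; for the wrist camera it gives the pose at the moment of the call.
- arm.close_job(): hands the job in; it is judged then, once.
Trained networks look in the newest picture that a camera, given by its name, has taken for a name from the list of things; names that differ only in an ending like _2 or _b are one class to them, and where a whole thing is asked for, a point or a joint stands for the part that bears it (a point fixed in the world has none). Each returns a list of dicts, best first, with "conf" (0 to 1); they miss things now and then, are a little off and sometimes report something else, mostly with a low value. They report only what shows in the picture. A call takes as long as a camera call.
- arm.search_frame(thing, camera): "pixel" ([column, row] in pixels, amid what is visible of it).
- arm.mark_of(thing, camera): "pixel" ([column, row] in pixels: a listed point, or the origin of a listed thing).
The state is a dict: "t": time; "joint_positions": joint angles; "dq": joint speeds; "effort": joint torques, N m; "ee_pos": TCP position; "eef_rot": TCP orientation; "force": force on the tool from outside, world axes, zero at the start; "moment": the same for the moment, N m; "width": finger opening in mm; "grasp_force": force on a finger pad.
Only numpy, scipy, OpenCV 4.12 (cv2) and the standard library are available. Lean on these libraries where they do the work, as an engineer would, in place of code of your own. Each camera call takes 0.05 s, during which the arm holds its last target. There are 200 camera calls.

## Task

The carving blank lies on the suction pad of the vacuum hold-down, which has lost its charge. Lifting nothing, push the hold-down's round pump plunger down with the fingertips again and again, letting it spring back up after each stroke, until the thin indicator pin beside it has come fully out. Leave the pin itself alone, do not shove the hold-down about, and leave the blank and the things standing around where they are; finish with the plunger back up.

Things in the scene. Friction and masses are not known exactly. Their poses are not given: they have to be found in the camera images.
- pump: Vacuum hold-down: grey 3 kg casting loose on rubber feet, base 120 (x) x 260 (y) x 17 mm. Origin on the bench under it. At its y = +85 mm a rubber suction pad, 80 mm across, top 40 mm up, with the blank on it; at y = -119 to -1 mm the pump housing, 64 mm wide in x, top 76 mm up. From the housing's top rise the plunger (x = 0, y = -85 mm) and the indicator pin (x = 0, y = -35 mm)
- plunger_top (a point): Centre of the top face of the pump plunger: a round black flat-topped cap 42 mm across and 12 mm thick on a steel stem, top face 112 mm above the bench when up; it slides straight down
- plunger (a joint): Plunger travel in m: 0 up, 0.012 pressed to its stop. Spring return, about 5 N to start it, 10 N at the stop. A ratchet lifts the indicator pin as the plunger comes back up: a full stroke (to the stop and fully up) lifts it two steps of 5 mm, a stroke 6 to 10 mm deep one step, less nothing. The first stroke may gain up to 3 mm more or less, the last may gain one step
- pin_top (a point): Centre of the top of the indicator pin: a bare steel pin, 10 mm across with a 13 mm head, standing in a dark steel collar 50 mm from the plunger towards the pad. Its top is 85 mm above the bench when fully in, 125 mm when fully out
- indicator (a joint): How far the indicator pin is out, in m: 0 fully in, 0.040 fully out (it then rises no further, more strokes do nothing). It starts between 0 and 0.018 and stays where it is between strokes
- blank_mid (a point): Centre of the carving blank, a plain wooden block 60 x 110 x 22 mm lying loose on the suction pad; bystander, leave it
- pad (a point): Centre of the top of the suction pad
- oil_can_mid (a point): A dark oil can with a long thin spout, 68 mm across, 136 mm tall; point on its axis 30 mm above the bench; bystander
- stone_mid (a point): A reddish sharpening stone lying flat, 66 x 236 x 42 mm; its centre; bystander
- glue_pot_mid (a point): A dark round pot, 68 mm across, 66 mm tall; its middle; bystander
- wax_block_mid (a point): A pale block of wax, 40 x 56 x 20 mm; its centre; bystander

How it is judged (in metres and radians):
On the way, in this order (a step that is already met when the one before it is completed fails the run):
1. the plunger is pressed down with the fingers (value of joint plunger above 0.005 m and contact force between the fingers and plunger above 1 N), for 0.02 s.
2. the indicator pin has come fully out (value of joint indicator above 0.037 m), for 0.2 s.
At the end, for the whole second after the job is handed in: The indicator pin is out by more than 37 of its 40 mm, the plunger is back up to within 3 mm, the hold-down stands flat within 30 mm of where it stood, the blank lies on the pad within 30 mm of its centre, and no bystander has moved 30 mm (value of joint indicator above 0.037 m and value of joint plunger below 0.003 m and distance of each of pump, oil_can_mid, stone_mid, glue_pot_mid, wax_block_mid from where it was at the start of the episode below 0.03 m and angle between pump's own z axis and vertical below 0.05 rad and horizontal distance between blank_mid and pad below 0.03 m and z of blank_mid in the frame of pad between 0.006 and 0.016 m); the robot touches nothing.
It fails at once if the indicator pin itself is pushed or pulled (over 2 N) (contact force between the arm and indicator above 2 N).
It fails at once if the indicator pin itself is pushed or pulled with the fingers (over 2 N) (contact force between the fingers and indicator above 2 N).
It fails at once if the hold-down is lifted, tipped or shoved over 30 mm (height (world z) of pump above 0.012 m or angle between pump's own z axis and vertical above 0.1 rad or distance of pump from where it was at the start of the episode above 0.03 m).
It fails at once if the blank is pushed more than 30 mm from the pad's centre or lifted (horizontal distance between blank_mid and pad above 0.03 m or z of blank_mid in the frame of pad above 0.02 m).
It fails at once if a bystander is moved over 30 mm or lifted over 15 mm (distance of any of oil_can_mid, stone_mid, glue_pot_mid, wax_block_mid from where it was at the start of the episode above 0.03 m or height (world z) of oil_can_mid above 0.045 m or height (world z) of stone_mid above 0.036 m or height (world z) of glue_pot_mid above 0.048 m or height (world z) of wax_block_mid above 0.025 m).
It also fails if it takes over 51 s, if anything falls off the work surface, if the arm or the gripper's body presses on something with over 40 N, if the wrist force passes 120 N, or if a joint passes its speed limit or range.

## Working session

There is one attempt and no reset: what is moved stays moved. The work goes in short steps, Python scripts to look and compute and a tool call to move; the robot and the scene stay as the last step left them, time stands still between calls to the robot, and variables do not carry over. Pictures are saved under pics/ and viewed, at most 10 in all, crops included, and the job is handed in when it is done.

Besides the shell and the picture viewer there is one more tool, called in YAML: its name, and indented under it one key for each argument. arm_command: Moves the arm, as the interface text tells. Its arguments: {"type":"object","properties":{"motion":{"type":"array","items":{"type":"array"}},"claw":{"type":"number"},"newtons":{"type":"number"}},"required":["motion"]}

```bash
mkdir -p pics
cat > h.py <<'E'
import numpy as np, cv2
from scipy.spatial.transform import Rotation as R
from rig import arm
def world(c,px,depth,cal=None,r=2):
    c=cal or arm.get_calibration(c); u,v=px
    f=210/np.tan(np.radians(c["fov_y"])/2)
    i,j=int(round(v)),int(round(u)); w=depth[max(i-r,0):i+r+1,max(j-r,0):j+r+1]; w=w[w>0]
    if not len(w): return None
    d=np.median(w)
    p=np.array([(u-c["cx"])/f*d,-(v-c["cy"])/f*d,-d])
    return np.array(c["origin"])+R.from_quat(c["orientation"]).apply(p)
E
python3 - <<'E'
from h import *
s=arm.sense(); print(s["t"],s["ee_pos"],s["eef_rot"],s["force"])
ims=[]
for cam in ["scene","side"]:
    im,d=arm.snapshot(cam); print(cam,arm.get_calibration(cam))
    np.save(f"pics/{cam}_d.npy",d); cv2.imwrite(f"pics/{cam}0.png",im[:,:,::-1])
    for t in ["plunger_top","pin_top","blank_mid","oil_can_mid","stone_mid","glue_pot_mid"]:
        for m in arm.mark_of(t,cam)[:2]:
            print(t,np.round(m["pixel"],1),round(m["conf"],2),np.round(world(cam,m["pixel"],d),0))
E
```

```text
0.0 [ 193.46727178 -460.43150074  249.43138783] [ 9.80283341e-01  1.97594421e-01 -1.98615191e-04 -9.88630517e-04] [-0.24560454  0.14723783 -0.43789826]
scene {'fov_y': 55.961163819928736, 'cx': 275.22506820793996, 'cy': 208.25588551837978, 'origin': array([  2.43241259, 444.21963396, 571.05007056]), 'orientation': array([-0.22013836,  0.41462647,  0.77569466, -0.42180776])}
plunger_top [342.6 235.3] 0.76 [425.  11. 112.]
plunger_top [313.3 238.5] 0.52 [556. -29.  -0.]
pin_top [312.8 238.3] 0.47 [557. -28.   0.]
blank_mid [249.8 261.1] 0.62 [506. 168.  62.]
oil_can_mid [159.1 244.1] 0.91 [670. 292.  45.]
stone_mid [257.4 202. ] 0.64 [706.  31.  39.]
glue_pot_mid [331.1 182.9] 0.63 [ 661. -165.   55.]
glue_pot_mid [377.3 230.7] 0.25 [ 480. -155.   20.]
side {'fov_y': 42.08956283752438, 'cx': 277.6238454271224, 'cy': 213.00152731231188, 'origin': array([ 598.16274832, -865.35110037,  773.00096289]), 'orientation': array([ 0.45705128, -0.00362916,  0.00921457,  0.88938521])}
plunger_top [193.7 223.8] 0.63 [427.  17. 110.]
blank_mid [244.5 208.6] 0.72 [521. 144.  60.]
oil_can_mid [317.1 184.8] 0.85 [691. 271.  47.]
stone_mid [342.8 261. ] 0.68 [733.  -3.  36.]
glue_pot_mid [325.5 330.6] 0.64 [ 683. -214.   59.]
glue_pot_mid [243.8 210.3] 0.52 [519. 139.  59.]
```

View pics/scene0.png

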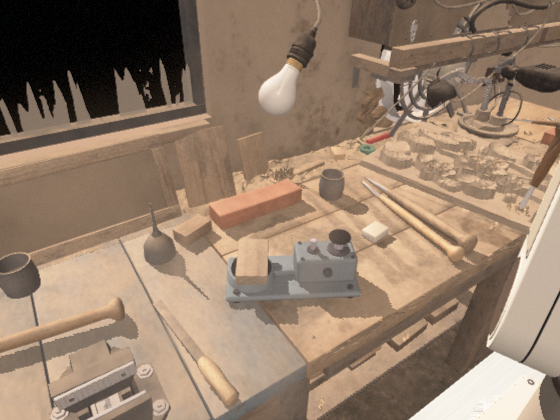

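View pics/side0.png

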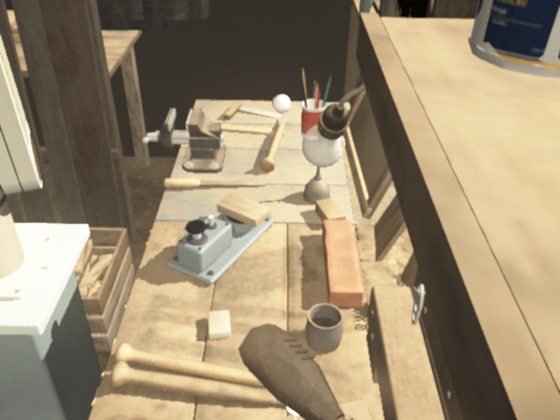

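Run:
```python
from h import *
for cam in ["scene","side"]:
    d=np.load(f"pics/{cam}_d.npy").astype(float); c=arm.get_calibration(cam)
    f=210/np.tan(np.radians(c["fov_y"])/2); v,u=np.mgrid[:420,:560]
    P=np.stack([(u-c["cx"])/f*d,-(v-c["cy"])/f*d,-d],-1)
    W=R.from_quat(c["orientation"]).apply(P.reshape(-1,3))+c["origin"]
    W=W[d.ravel()>0]
    def rep(n,m):
        q=W[m]; 
        if len(q): print(cam,n,len(q),q.min(0).round(),q.max(0).round(),q.mean(0).round(1))
    near=np.hypot(W[:,0]-427,W[:,1]-14)
    rep("cap",(near<35)&(W[:,2]>105)&(W[:,2]<120))
    pn=np.hypot(W[:,0]-453,W[:,1]-57)
    rep("pin",(pn<18)&(W[:,2]>82)&(W[:,2]<140))
    rep("hous",(near<120)&(W[:,2]>68)&(W[:,2]<80))
    m=(abs(W[:,0]-515)<90)&(abs(W[:,1]-155)<90)&(W[:,2]>56)&(W[:,2]<70); rep("blank",m)
    m=(near<250)&(W[:,2]>8)&(W[:,2]<24)
    rep("base",m)
    if m.sum(): print(cv2.minAreaRect(W[m&(near<210)][:,:2].astype(np.float32)))
    px=(280,92) if cam=="scene" else (325,150)
    print("bulb",world(cam,px,d))
    rep("high",(W[:,0]>150)&(W[:,0]<620)&(abs(W[:,1])<400)&(W[:,2]>150))
```

```text
scene cap 263 [408.  -4. 105.] [447.  36. 114.] [425.9  17.5 111. ]
scene pin 66 [445.  51.  82.] [461.  68. 103.] [451.7  59.1  93.2]
scene hous 1024 [389. -26.  68.] [492. 101.  80.] [435.9  47.8  74.9]
scene blank 1366 [425.  68.  56.] [575. 211.  70.] [502.8 152.7  62.1]
scene base 2926 [ 360. -185.    8.] [583. 232.  24.] [450.2  81.6  16.7]
((452.7422180175781, 20.28582763671875), (396.6839904785156, 178.80972290039062), 79.54874420166016)
bulb [643.56345145  11.35209576 325.53460277]
scene high 81 [ 150. -400.  240.] [598. -17. 374.] [ 402.7 -241.3  291.4]
side cap 214 [411.  -8. 105.] [450.  32. 114.] [431.4   9.3 109.4]
side pin 43 [450.  44.  82.] [461.  62. 102.] [455.4  53.7  93.9]
side hous 779 [392. -29.  68.] [495.  89.  80.] [446.6  21.9  74. ]
side blank 793 [457.  65.  56.] [578. 212.  70.] [517.5 151.4  59.9]
side base 2182 [ 361. -191.    8.] [587. 186.  24.] [485.5  -7.9  15.4]
((454.54119873046875, 1.306488037109375), (364.00421142578125, 185.66012573242188), 78.46881866455078)
bulb [675.19162428 -42.85157897 318.48275288]
side high 718 [150. -57. 272.] [167. -12. 476.] [156.  -37.2 400. ]
```

arm_command:
  motion:
    - [[0, 0, 0], [0, 0, -7]]
    - [[0, 0, 0], [0, 0, -7]]
    - [[0, 0, 0], [0, 0, -7]]
    - [[0, 0, 0], [0, 0, -7]]
    - [[0, 0, 0], [0, 0, -7]]
  claw: 0
  newtons: 20

```text
t: 1.12
ee_pos: [193.7, -460.9, 250.3]
eef_rot: [0.874, 0.486, 0.0, -0.0]
force: [-0.2, 0.5, 0.9]
width: 25.9
grasp_force: 0.0
```

arm_command:
  motion:
    - [[35, -3.4, 0], [0, 0, 0]]
    - [[35, -3.4, 0], [0, 0, 0]]
    - [[35, -3.4, 0], [0, 0, 0]]
    - [[35, -3.4, 0], [0, 0, 0]]
    - [[35, -3.4, 0], [0, 0, 0]]
    - [[35, -3.4, 0], [0, 0, 0]]
    - [[35, -3.4, 0], [0, 0, 0]]
    - [[35, -3.4, 0], [0, 0, 0]]
    - [[35, -3.4, 0], [0, 0, 0]]
    - [[35, -3.4, 0], [0, 0, 0]]

```text
t: 1.95
ee_pos: [351.9, -145.1, 250.6]
eef_rot: [0.876, 0.483, 0.0, 0.0]
force: [0.6, -0.5, -0.1]
width: 0.1
grasp_force: 0.0
```

arm_command:
  motion:
    - [[35, -3.4, 0], [0, 0, 0]]
    - [[35, -3.4, 0], [0, 0, 0]]
    - [[35, -3.4, 0], [0, 0, 0]]
    - [[35, -3.4, 0], [0, 0, 0]]
    - [[33, -3.4, 0], [0, 0, 0]]
    - [[0, 0, 0], [0, 0, 0]]
    - [[0, 0, 0], [0, 0, 0]]

```text
t: 2.53
ee_pos: [429.6, 10.1, 250.1]
eef_rot: [0.875, 0.485, -0.0, 0.0]
force: [-1.2, -0.8, -0.8]
width: 0.5
grasp_force: 0.0
```

Run:
```python
from h import *
s=arm.sense(); print(s["t"],s["ee_pos"],s["eef_rot"],s["force"],s["width"])
c=arm.get_calibration("wrist"); im,d=arm.snapshot("wrist"); cv2.imwrite("pics/w1.png",im[:,:,::-1])
for t in ["plunger_top","pin_top"]:
    for m in arm.mark_of(t,"wrist")[:2]: print(t,m["pixel"],m["conf"],world("wrist",m["pixel"],d,c))
```

```text
2.5333 [429.62564141  10.09840494 250.14532944] [ 8.74548814e-01  4.84937431e-01 -2.38844262e-04  4.95651339e-05] [-1.18169801 -0.84753568 -0.75068261] 0.46636819394212825
plunger_top [286.7, 200.1] 0.76 [429.379698    11.67934913 110.79123988]
pin_top [280.9, 126.4] 0.7 [453.16068723  57.57592841 100.32473151]
```

View pics/w1.png

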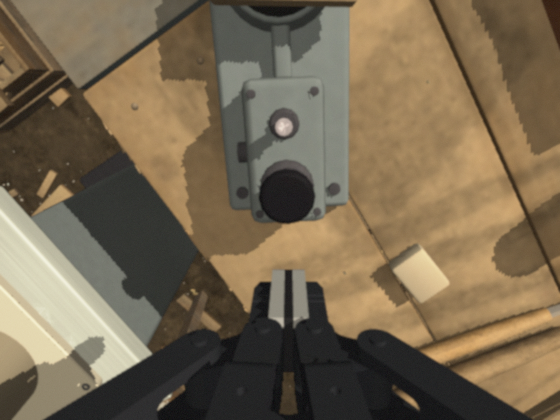

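arm_command:
  motion:
    - [[0, 0, 30], [0, 0, 0]]
    - [[0, 0, 30], [0, 0, 0]]
    - [[0, 0, 30], [0, 0, 0]]
    - [[0, 0, 22], [0, 0, 0]]
    - [[0, 0, 0], [0, 0, 0]]
    - [[0, 0, 0], [0, 0, 0]]

```text
t: 3.18
ee_pos: [428.0, 7.6, 137.9]
eef_rot: [0.876, 0.482, -0.001, -0.001]
force: [1.3, 0.1, 0.9]
width: 0.0
grasp_force: 0.0
```

arm_command:
  motion:
    - [[0, 0, 5], [0, 0, 0]]
    - [[0, 0, 5], [0, 0, 0]]
    - [[0, 0, 3], [0, 0, 0]]
    - [[0, 0, 2], [0, 0, 0]]
    - [[0, 0, 0], [0, 0, 0]]
    - [[0, 0, 0], [0, 0, 0]]

```text
t: 3.68
ee_pos: [431.2, 8.3, 125.2]
eef_rot: [0.876, 0.483, 0.002, 0.002]
force: [0.2, -2.2, 6.3]
width: -0.1
grasp_force: 3.1
```

arm_command:
  motion:
    - [[0, 0, 3], [0, 0, 0]]
    - [[0, 0, 2], [0, 0, 0]]
    - [[0, 0, 1], [0, 0, 0]]
    - [[0, 0, 0], [0, 0, 0]]
    - [[0, 0, 0], [0, 0, 0]]

```text
t: 4.1
ee_pos: [431.2, 8.3, 119.4]
eef_rot: [0.876, 0.483, 0.002, 0.002]
force: [-0.5, -0.2, 6.5]
width: 0.2
grasp_force: 3.8
```

arm_command:
  motion:
    - [[0, 0, 1], [0, 0, 0]]
    - [[0, 0, 1], [0, 0, 0]]
    - [[0, 0, 0], [0, 0, 0]]
    - [[0, 0, 0], [0, 0, 0]]

```text
t: 4.43
ee_pos: [431.2, 8.3, 118.9]
eef_rot: [0.876, 0.483, 0.002, 0.002]
force: [-4.5, -1.4, 19.6]
width: 0.3
grasp_force: 9.8
```

arm_command:
  motion:
    - [[0, 0, -6], [0, 0, 0]]
    - [[0, 0, -8], [0, 0, 0]]
    - [[0, 0, -9], [0, 0, 0]]
    - [[0, 0, 0], [0, 0, 0]]
    - [[0, 0, 0], [0, 0, 0]]

```text
t: 4.85
ee_pos: [429.8, 8.8, 138.9]
eef_rot: [0.875, 0.483, 0.001, 0.0]
force: [-0.9, -0.2, -0.3]
width: 0.1
grasp_force: 0.0
```

arm_command:
  motion:
    - [[0, 0, 8], [0, 0, 0]]
    - [[0, 0, 7], [0, 0, 0]]
    - [[0, 0, 4], [0, 0, 0]]
    - [[0, 0, 3], [0, 0, 0]]
    - [[0, 0, 1], [0, 0, 0]]
    - [[0, 0, 0], [0, 0, 0]]
    - [[0, 0, 0], [0, 0, 0]]

```text
t: 5.43
ee_pos: [430.4, 8.8, 118.7]
eef_rot: [0.875, 0.483, 0.002, 0.001]
force: [-9.2, 0.5, 35.5]
width: -0.1
grasp_force: 17.6
```

arm_command:
  motion:
    - [[0, 0, -6], [0, 0, 0]]
    - [[0, 0, -8], [0, 0, 0]]
    - [[0, 0, -9], [0, 0, 0]]
    - [[0, 0, 0], [0, 0, 0]]
    - [[0, 0, 0], [0, 0, 0]]

```text
t: 5.85
ee_pos: [429.0, 8.8, 137.8]
eef_rot: [0.875, 0.483, -0.0, -0.0]
force: [-0.4, -0.6, -0.3]
width: 0.2
grasp_force: 0.0
```

```bash
cat > look.py <<'E'
from h import *
s=arm.sense(); print(s["t"],s["ee_pos"],s["force"])
for cam in ["wrist","scene","side"]:
    c=arm.get_calibration(cam); im,d=arm.snapshot(cam)
    for t in ["pin_top","plunger_top","blank_mid"]:
        for m in arm.mark_of(t,cam)[:1]: print(cam,t,np.round(m["pixel"]),round(m["conf"],2),world(cam,m["pixel"],d,c).round())
    cv2.imwrite(f"pics/{cam}_{s['t']:.1f}.png",im[:,:,::-1])
E
python3 look.py
```

```text
5.85 [428.99342841   8.75965113 137.80558189] [-0.39154468 -0.61801619 -0.2547899 ]
wrist pin_top [275. 158.] 0.91 [453.  57. 114.]
wrist plunger_top [287. 266.] 0.86 [431.  14. 111.]
scene pin_top [314. 233.] 0.65 [457.  54. 115.]
scene plunger_top [338. 235.] 0.78 [430.  19. 113.]
scene blank_mid [255. 258.] 0.88 [508. 156.  62.]
side pin_top [220. 327.] 0.71 [ 495. -174.   17.]
side plunger_top [195. 225.] 0.79 [433.   0. 120.]
side blank_mid [244. 210.] 0.92 [520. 140.  60.]
```

arm_command:
  motion:
    - [[0, 0, 8], [0, 0, 0]]
    - [[0, 0, 7], [0, 0, 0]]
    - [[0, 0, 4], [0, 0, 0]]
    - [[0, 0, 3], [0, 0, 0]]
    - [[0, 0, 0], [0, 0, 0]]
    - [[0, 0, 0], [0, 0, 0]]

```text
t: 6.95
ee_pos: [430.6, 8.8, 118.8]
eef_rot: [0.875, 0.483, 0.002, 0.001]
force: [-4.8, -0.4, 23.0]
width: 0.1
grasp_force: 11.4
```

arm_command:
  motion:
    - [[0, 0, -6], [0, 0, 0]]
    - [[0, 0, -8], [0, 0, 0]]
    - [[0, 0, -9], [0, 0, 0]]
    - [[0, 0, 0], [0, 0, 0]]
    - [[0, 0, 0], [0, 0, 0]]

```text
t: 7.37
ee_pos: [429.3, 8.8, 139.3]
eef_rot: [0.875, 0.483, 0.0, 0.0]
force: [-0.7, 0.2, 0.2]
width: -0.1
grasp_force: 0.0
```

```bash
python3 look.py
```

```text
7.3667 [429.33597752   8.75336185 139.30042295] [-0.7286542   0.24489205  0.21791304]
wrist pin_top [277. 158.] 0.73 [455.  57. 119.]
wrist plunger_top [463. 336.] 0.26 [ 489. -150.   19.]
scene pin_top [314. 227.] 0.63 [590. -59.  -0.]
scene plunger_top [341. 237.] 0.51 [423.  16. 113.]
scene blank_mid [252. 260.] 0.78 [506. 163.  62.]
side plunger_top [194. 225.] 0.72 [430.  -1. 121.]
side blank_mid [242. 209.] 0.84 [515. 143.  59.]
```

arm_command:
  motion:
    - [[0, 0, 8], [0, 0, 0]]
    - [[0, 0, 7], [0, 0, 0]]
    - [[0, 0, 5], [0, 0, 0]]
    - [[0, 0, 3], [0, 0, 0]]
    - [[0, 0, 0], [0, 0, 0]]
    - [[0, 0, 0], [0, 0, 0]]

```text
t: 8.47
ee_pos: [430.5, 8.8, 118.8]
eef_rot: [0.875, 0.483, 0.002, 0.001]
force: [-5.3, 0.4, 23.4]
width: 0.1
grasp_force: 11.6
```

arm_command:
  motion:
    - [[0, 0, -6], [0, 0, 0]]
    - [[0, 0, -8], [0, 0, 0]]
    - [[0, 0, -9], [0, 0, 0]]
    - [[0, 0, 0], [0, 0, 0]]
    - [[0, 0, 0], [0, 0, 0]]

```text
t: 8.88
ee_pos: [429.4, 8.7, 139.3]
eef_rot: [0.876, 0.483, 0.0, 0.0]
force: [0.4, -0.1, 0.3]
width: 0.3
grasp_force: 0.0
```

arm_command:
  motion:
    - [[0, 0, 8], [0, 0, 0]]
    - [[0, 0, 7], [0, 0, 0]]
    - [[0, 0, 5], [0, 0, 0]]
    - [[0, 0, 3], [0, 0, 0]]
    - [[0, 0, 0], [0, 0, 0]]
    - [[0, 0, 0], [0, 0, 0]]

```text
t: 9.38
ee_pos: [430.1, 8.7, 118.8]
eef_rot: [0.876, 0.483, 0.001, 0.001]
force: [-7.2, 0.3, 28.6]
width: -0.2
grasp_force: 14.4
```

arm_command:
  motion:
    - [[0, 0, -10], [0, 0, 0]]
    - [[0, 0, -20], [0, 0, 0]]
    - [[0, 0, -30], [0, 0, 0]]
    - [[0, 0, -35], [0, 0, 0]]
    - [[0, 0, -35], [0, 0, 0]]
    - [[0, 0, 0], [0, 0, 0]]
    - [[0, 0, 0], [0, 0, 0]]

```text
t: 9.97
ee_pos: [430.4, 8.8, 247.0]
eef_rot: [0.875, 0.483, 0.001, 0.001]
force: [-0.4, 0.1, -0.9]
width: -0.1
grasp_force: 0.0
```

```bash
python3 look.py; ls pics
```

```text
9.9667 [430.38189051   8.75631977 246.99783823] [-0.4073167   0.13182461 -0.89772736]
wrist pin_top [277. 133.] 0.9 [452.  56. 124.]
wrist plunger_top [285. 198.] 0.73 [431.  13. 111.]
scene pin_top [314. 227.] 0.69 [590. -58.  -1.]
scene plunger_top [341. 236.] 0.6 [425.  14. 112.]
scene blank_mid [255. 262.] 0.8 [499. 162.  61.]
side pin_top [210. 207.] 0.56 [456.  59. 123.]
side plunger_top [194. 226.] 0.68 [429.   9. 111.]
side blank_mid [242. 210.] 0.77 [515. 138.  59.]
scene0.png
scene_10.0.png
scene_5.8.png
scene_7.4.png
scene_d.npy
side0.png
side_10.0.png
side_5.8.png
side_7.4.png
side_d.npy
w1.png
wrist_10.0.png
wrist_5.8.png
wrist_7.4.png
```

View pics/scene_10.0.png

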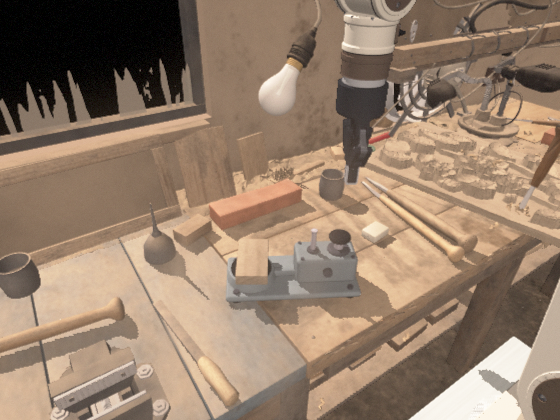

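The pin stands tall at (314,235), the plunger cap is up at (340,237), and the blank at (252,260) and everything around it are unmoved.

```bash
python3 -c "
from rig import arm
print(arm.close_job())"
```

```text
the job is handed in; nothing more can be done
None
```

I pumped the plunger five full strokes and handed the job in: the indicator pin's top measures about 124 mm (125 mm is fully out), the plunger is back up, and in the last picture nothing else had moved.

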